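# Index the spice carousel to its next station

### The arm

A 6-joint arm with a two-finger parallel gripper is mounted at the origin on a cart in front of the work surface, level with it; the furniture and walls round the work are solid. World frame = base frame: x ahead of the robot, y to its left, z up, the work surface at z = 0. Lengths are in m, angles in degrees, forces in N, time in s.
With the tool pointing down it reaches from about 0.275 to 0.725 m from the base axis. Payload 15.9 kg.
Tool frame: the origin (TCP) lies midway between the tips of the shut fingers; the grasp point (between the pads) lies arm.tcp_to_grasp behind it (arm.tcp_to_grasp is the distance from the TCP to the grasp point, in m); z points along the fingers, y is the line along which they close (so a half turn about z gives the same grasp; the last joint's range is limited). The gripper opens to 85 mm and grips with 20 to 120 N. Pads are 22 mm wide; open, the fingers measure 114 mm over their backs; the gripper's body (76 mm by 85 mm) begins 54 mm behind the grasp point. The pads swing forward as they close: fully open they stand 13 mm farther back than shut.
Start: joints at [76.146, 12.198, -1.971, 75.831, 0, 90], TCP at [0.12, 0.485, 0.202] pointing down, gripper open.
Joint ranges: [-170.91, 170.91], [-42.67, 98.43], [-65.05, 77.54], [-120.47, 116.71], [-90, 82.35], [-180, 180]. Speed limits (degrees/s): [108.29, 108.29, 136.94, 147.25, 180, 180].

### API

Orientations are given as a 3x3 rotation matrix whose columns are the frame's x, y, z axes.
In Python, from plant import arm, optics gives the robot as it stands.
- The arm moves only by the tool play_rows, never from a script. Its argument "commands" is a list of rows, each a list of 3 entries, a list of its own where there are three numbers: the shift along the tool's x, y, z each as a share of 50 cm, from -1 to 1, then the turn, a rotation vector about the tool's x, y, z each as a share of 360 degrees, from -1 to 1, then the opening, from 0 (shut) to 1 (fully open). A call has exactly 8 rows; each row is the pose to reach, as a shift and turn from the pose commanded when the call began, along the tool's axes at that moment, turning the shorter way round; what a row does not reach only later rows make up. A row lasts 1/10 s, in which the tool goes at most 50 mm and 8.59 degrees, less where a joint would pass 70% of its speed; a pose out of reach is approached as far as the arm can. A call with a number of a shift or a turn outside -1 to 1 is refused whole. A call with a gripper value outside its range is refused whole. The fingers move at their own pace and stop on an object; "squeeze" is the grip in N (left out, the last holds). Time passes only in rows, so rows that repeat a pose let the fingers close, or fill a call up. It gives the time, the measured TCP pose, the force, the opening and the grip force at its end, in the units of the state.
- arm.get_state(): the state, without advancing time (a new reading comes with each control period).
- optics.grab_frame(name): name is "side" or "top" or "wrist"; returns the picture (384x512x3 uint8, red, green, blue); there is no depth.
- optics.camera_info(name): a dict with "fx", "fy", "cx", "cy" (pixels), "dist_coeffs" ([k1, k2, p1, p2, k3] as OpenCV has them; the pictures are not rectified), "R" (3x3) and "t" (3): a world point X has camera coordinates R X + t; the wrist camera has in their place "T_tool_cam" (4x4, takes a point from camera to tool coordinates, whose origin is the TCP and whose axes are the flange's). Camera axes: x right, y down, z forward; pixel columns grow to the right and rows downward; lengths in m; the calibration is good to about 2 mm. A picture is of the moment at which its call begins: read the wrist's pose just before it. camera_info takes no time and is no camera call.
- arm.finish_job(): hands the job in; it is judged then, once.
The state is a dict: "clock": time; "joints": joint angles; "qd": joint speeds; "effort": joint torques, N m; "tcp_pos": TCP position; "orientation": TCP orientation; "wrist_force": force on the tool from outside, world axes, zero at the start; "wrist_torque": the same for the moment, N m; "gripper_width": finger opening in m; "grip_force": force on a finger pad.
Only numpy, scipy, OpenCV 4.12 (cv2) and the standard library are available. Lean on these libraries where they do the work, as an engineer would, in place of code of your own. Each camera call takes 0.05 s, during which the arm holds its last target. There are 200 camera calls.

### The job

Turn the spice carousel anticlockwise (seen from above) by one station and lock it there: pull its sprung index knob up, bring the carousel round, and let the pin drop fully home in the very next hole, whose exact place has to be felt. Turn it gently, never force the carousel against the pin while the pin sits in a hole, do not turn past that hole, and leave the other things on the worktop where they are.

Things in the scene. Friction and masses are not known exactly. Their poses are not given: they have to be found in the camera images.
- stand: fixed round foot of the spice carousel, a dark wooden drum 254 mm across and 26 mm high, fastened to the worktop. Origin: on the carousel's turning axis at worktop level, z up. The hole in which the index pin sits at the start lies on its -x axis, 110 mm from the origin.
- index_ring (a point): middle of the flat top (24 mm above the worktop) of the steel index ring hidden in the stand under the disc. Its holes are 12 mm wide for the 8 mm pin (2 mm play either way) and unevenly drilled: the next one anticlockwise lies 36 to 54 degrees from the starting one, which only feel can tell; another lies 45 degrees clockwise (the wrong way); none between.
- carousel (a joint): angle of the carousel (the disc with the jars) on the stand, rad; 0 at the start, growing anticlockwise seen from above. About 0.06 N m of friction: it stays where it is left. End stops at -1.2 and 1.2 rad. With the pin in a hole the carousel is locked; more than 20 N between pin and hole harms it, and pushing on with 8 N is enough to feel that it is locked.
- disc_top (a point): on the turning axis, on top of the carousel's wooden disc (262 mm across, from 30 to 41 mm above the worktop). The disc carries a steel middle post up to 119 mm above the worktop and three fixed jars up to 147 mm, 76 mm from the axis at 90, 180 and 270 degrees from the index knob. Turns with the disc; its x axis points away from the knob.
- plunger: sprung index plunger, carried by the disc 110 mm from the turning axis: upright black knurled knob 26 mm across, 28 mm high, on an 8 mm steel pin with a round nose, over a steel guide bush 22 mm across (top 69 mm above the worktop). Origin: middle of the knob, 92 mm above the worktop when the pin is home; z up, x towards the turning axis. Slides only up and down, 16 mm to its stop.
- knob_top (a point): middle of the knob's top, 106 mm above the worktop when home. A spring presses the plunger down with 5.5 N when home, 9.5 N at the upper stop. Home, the pin reaches 10 mm into the ring; lifted over 10 mm it is clear. Let go between holes, it rests on the ring 10 mm above home, slides along it with about 2 N of drag, and drops by itself into a hole that comes under it.
- mug: loose mug, about 82 mm across without its handle and 89 mm high, standing on the worktop to the right; origin under its middle. Not to be moved.
- tomato: loose tomato, 76 mm across, 72 mm high, on the worktop to the left; origin under its middle. Not to be moved.
- timer: loose white kitchen timer, a drum 65 mm across and 55 mm high with a bar grip on top, standing on the worktop at the far right; origin under its middle. Not to be moved.

How it is judged (in metres and radians):
On the way, in this order (a step that is already met when the one before it is completed fails the run):
1. the pin is pulled up clear of its starting hole (more than 10 mm) (z of plunger in the frame of stand above 0.102 m), for 0.1 s.
2. the carousel is turned anticlockwise, past 0.25 rad, with the pin out (value of joint carousel above 0.25 rad and z of plunger in the frame of stand above 0.099 m), for 0.1 s.
At the end, for the whole second after the job is handed in: The carousel stands at rest one station anticlockwise from its start (0.58 to 0.99 rad) with the pin dropped home in that hole (knob within 1.5 mm of its lowest height); mug, tomato and timer are within 20 mm of where they were (value of joint carousel between 0.58 and 0.99 rad and z of plunger in the frame of stand below 0.0935 m and velocity of joint carousel between -0.05 and 0.05 rad/s and distance of each of mug, tomato, timer from where it was at the start of the episode below 0.02 m); the robot touches nothing.
It fails at once if the pin is forced against the index ring with more than 20 N (contact force between plunger_c1 and anything else above 20 N).
It fails at once if the carousel is turned past the next hole (beyond 1.05 rad) (value of joint carousel above 1.05 rad).
It fails at once if the carousel is flung round (faster than 1.5 rad/s) (velocity of joint carousel above 1.5 rad/s or velocity of joint carousel below -1.5 rad/s).
It fails at once if mug, tomato or timer is shifted by more than 20 mm (distance of any of mug, tomato, timer from where it was at the start of the episode above 0.02 m).
It also fails if it takes over 48 s, if anything falls off the work surface, if the arm or the gripper's body presses on something with over 40 N, if the wrist force passes 120 N, or if a joint passes its speed limit or range.

## Working session

There is one attempt and no reset: what is moved stays moved. The work goes in short steps, Python scripts to look and compute and a tool call to move; the robot and the scene stay as the last step left them, time stands still between calls to the robot, and variables do not carry over. Pictures are saved under pics/ and viewed, at most 10 in all, crops included, and the job is handed in when it is done.

Besides the shell and the picture viewer there is one more tool, called as name(argument=value, ...) on one line, values as JSON. play_rows: Moves the arm, as the interface text tells. Its arguments: {"type":"object","properties":{"commands":{"type":"array","items":{"type":"array"}},"squeeze":{"type":"number"}},"required":["commands"]}

```bash
ls; mkdir -p pics; python3 - <<'E'
from plant import arm, optics
import cv2,numpy as np
s=arm.get_state();print(s, arm.tcp_to_grasp)
for n in("top","side"):
    cv2.imwrite(f"pics/{n}0.png",optics.grab_frame(n)[:,:,::-1])
    print(n,optics.camera_info(n))
a=cv2.imread("pics/top0.png");print(a.shape)
E
```

```text
pics
{'clock': 0.0, 'joints': array([ 7.61460146e+01,  1.22264769e+01, -2.00851409e+00,  7.58304153e+01,
       -1.16084529e-03,  8.99993199e+01]), 'qd': array([-0.17028979, -0.03159183, -0.03012675, -0.1236965 , -0.05628114,
        0.00264209]), 'effort': array([ 9.96427661e-04, -6.86157990e+01,  4.87119949e+01,  1.75076287e-02,
       -6.06790104e-05, -3.77134143e-05]), 'tcp_pos': array([0.11964245, 0.48509389, 0.20099968]), 'orientation': array([[-9.70911945e-01,  2.39436695e-01, -2.53672155e-04],
       [ 2.39436829e-01,  9.70911307e-01, -1.11319684e-03],
       [-2.02470085e-05, -1.14155456e-03, -9.99999348e-01]]), 'wrist_force': array([-0.19544596,  0.46772137, -0.93041279]), 'wrist_torque': array([-0.04141527,  0.04852367,  0.00255251]), 'grip_force': 0.0, 'gripper_width': 0.08550461675254863} 0.0187
top {'fx': 363.01983366134715, 'fy': 363.01983366134715, 'cx': 255.1676621754283, 'cy': 196.23209704188503, 'dist_coeffs': array([-0.04567298,  0.        ,  0.        ,  0.        ,  0.        ]), 'R': array([[-0.01029616, -0.99994259, -0.00296682],
       [-0.98942292,  0.01061708, -0.14467051],
       [ 0.1446937 ,  0.00144589, -0.98947544]]), 't': array([-0.03773487,  0.51417979,  1.27124852])}
side {'fx': 375.5292313797812, 'fy': 375.5292313797812, 'cx': 254.62578820247558, 'cy': 194.08048941920694, 'dist_coeffs': array([-0.01998943,  0.        ,  0.        ,  0.        ,  0.        ]), 'R': array([[ 0.99868307, -0.04986347,  0.01207331],
       [-0.02935752, -0.74841233, -0.66258367],
       [ 0.04207454,  0.66135665, -0.74889059]]), 't': array([-0.51395106,  0.05412964,  1.54883374])}
(384, 512, 3)
```

View pics/top0.png

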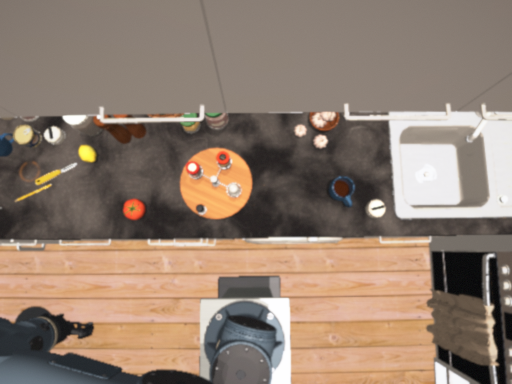

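View pics/side0.png

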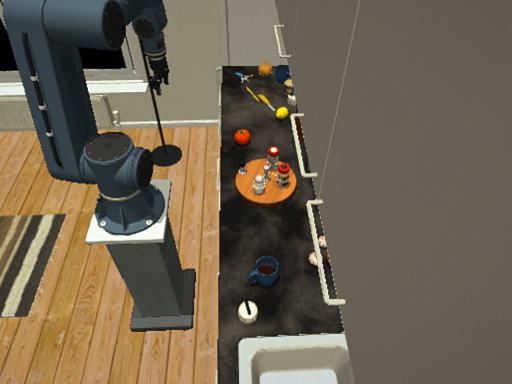

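```bash
cat > h.py <<'E'
import cv2,numpy as np
from plant import arm,optics
def ray(n,uv):
    c=optics.camera_info(n);K=np.array([[c['fx'],0,c['cx']],[0,c['fy'],c['cy']],[0,0,1]])
    p=cv2.undistortPoints(np.array(uv,float).reshape(-1,1,2),K,c['dist_coeffs']).reshape(-1,2)
    d=np.c_[p,np.ones(len(p))]
    if n=='wrist':
        s=arm.get_state();T=c['T_tool_cam'];R=s['orientation']@T[:3,:3];o=s['orientation']@T[:3,3]+s['tcp_pos']
        return o,d@R.T
    return -c['R'].T@c['t'],d@c['R']
def onz(n,uv,z):
    o,d=ray(n,uv);return o+d*((z-o[2])/d[:,2])[:,None]
E
python3 - <<'E'
from h import *
a=cv2.imread("pics/top0.png");h=cv2.cvtColor(a,cv2.COLOR_BGR2HSV)
m=cv2.inRange(h,(5,90,120),(25,255,255));m[:140]=0;m[225:]=0;m[:,:170]=0;m[:,265:]=0
c=max(cv2.findContours(m,0,1)[0],key=cv2.contourArea);c=cv2.convexHull(c)[:,0]
P=onz('top',c,0.041);(x,y),r=cv2.minEnclosingCircle(P[:,:2].astype(np.float32));e=cv2.fitEllipse(P[:,:2].astype(np.float32));print(x,y,r,e)
k=(a.max(2)<60).astype(np.uint8);k[:198]=0;k[222:]=0;k[:,:188]=0;k[:,215:]=0
q,l,st,ce=cv2.connectedComponentsWithStats(k);print(st,ce)
i=1+np.argmax(st[1:,4]);print(onz('top',[ce[i]],0.1))
print(onz('top',[[133,209],[341,190],[376,208]],0.05))
o=a[140:230,165:270];cv2.imwrite('pics/z.png',cv2.resize(o,None,fx=6,fy=6,interpolation=2))
E
```

```text
0.5656653642654419 0.09984245151281357 0.13384604454040527 ((0.5655649304389954, 0.09994947165250778), (0.26515263319015503, 0.26638296246528625), 137.00445556640625)
[[     0      0    512    384 196576]
 [   202    208      1      2      2]
 [   188    213      2      4      5]
 [   188    218      4      4     12]
 [   194    218      5      4     12]
 [   200    218      1      1      1]] [[255.51024031 191.49568615]
 [202.         208.5       ]
 [188.2        214.4       ]
 [189.08333333 219.41666667]
 [195.75       219.66666667]
 [200.         218.        ]]
[[0.4272014  0.18267125 0.1       ]]
[[ 0.47047735  0.39386946  0.05      ]
 [ 0.53118005 -0.35109497  0.05      ]
 [ 0.46485242 -0.47375325  0.05      ]]
```

View pics/z.png

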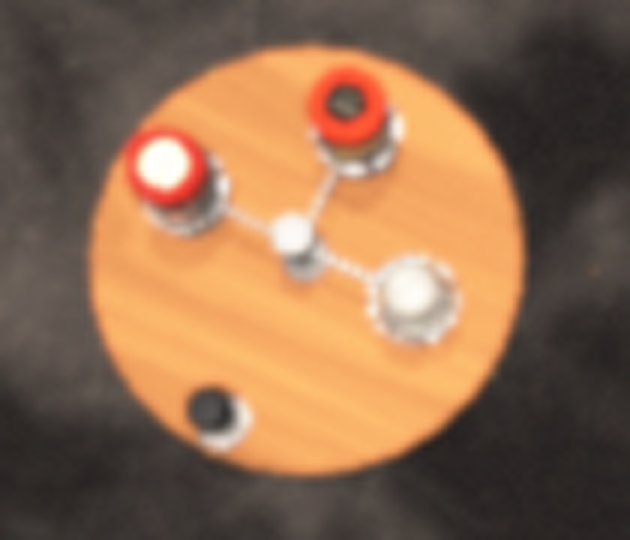

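```bash
python3 - <<'E'
from h import *
p=onz('top',[[200.0,208.2]],0.106)[0];A=np.array([.5656,.0999]);d=p[:2]-A
a=np.degrees(np.arctan2(d[1],d[0]));print(p,np.hypot(*d),a)
s=arm.get_state();k=A+.11*d/np.hypot(*d);print(k)
print(s['orientation'].T@(np.r_[k,0.2]-s['tcp_pos'])/0.5)
print('yaw tool x',np.degrees(np.arctan2(s['orientation'][1,0],s['orientation'][0,0])))
c=optics.camera_info('wrist');print(c)
E
```

```text
[0.46457644 0.14488161 0.106     ] 0.11058528902382218 155.99856784743758
[0.46511112 0.14464354]
[-0.83386817 -0.49573025  0.0026488 ]
yaw tool x 166.14412444627422
{'fx': 305.9527625016617, 'fy': 305.9527625016617, 'cx': 260.51513503684663, 'cy': 188.28863262765122, 'dist_coeffs': array([-0.08231797,  0.        ,  0.        ,  0.        ,  0.        ]), 'T_tool_cam': array([[-2.57176956e-04, -9.54648341e-01, -2.97735584e-01,
         7.60435515e-02],
       [ 9.99999832e-01, -9.08230632e-05, -5.72564502e-04,
         7.54586915e-04],
       [ 5.19556494e-04, -2.97735681e-01,  9.54648204e-01,
        -1.71041413e-01],
       [ 0.00000000e+00,  0.00000000e+00,  0.00000000e+00,
         1.00000000e+00]])}
```

play_rows(commands=[[[-0.1, -0.06, 0], [0, 0, 0.003], 0.55], [[-0.2, -0.12, 0], [0, 0, 0.006], 0.55], [[-0.3, -0.18, 0], [0, 0, 0.01], 0.55], [[-0.4, -0.24, 0], [0, 0, 0.014], 0.55], [[-0.5, -0.3, 0], [0, 0, 0.018], 0.55], [[-0.6, -0.36, 0], [0, 0, 0.021], 0.55], [[-0.7, -0.42, 0], [0, 0, 0.025], 0.55], [[-0.834, -0.496, 0], [0, 0, 0.028], 0.55]], squeeze=20)

```text
clock: 0.9
tcp_pos: [0.4049, 0.2021, 0.2015]
orientation: [[-0.914, 0.407, -0.0], [0.407, 0.914, 0.0], [0.0, 0.0, -1.0]]
wrist_force: [0.3, 1.1, 0.5]
gripper_width: 0.0471
grip_force: 0.0
```

```bash
python3 - <<'E'
from h import *
s=arm.get_state();print(s['tcp_pos'],s['joints'],s['clock'],s['gripper_width'])
k=np.array([.4651,.1446])
print(s['orientation'].T@(np.r_[k,0.2]-s['tcp_pos'])/0.5,'yaw tool x',np.degrees(np.arctan2(s['orientation'][1,0],s['orientation'][0,0])))
E
```

```text
[0.40492818 0.20212435 0.20148588] [ 2.65227608e+01  6.61231376e+00 -8.67696331e+00  7.47096877e+01
  5.00508132e-03  5.05187930e+01] 0.9 0.04708071989923621
[-0.15673019 -0.0561651   0.00295908] yaw tool x 156.00396803833996
```

play_rows(commands=[[[-0.08, -0.03, 0], [0, 0, 0], 0.55], [[-0.15, -0.056, 0], [0, 0, 0], 0.55], [[-0.155, -0.056, 0], [0, 0, 0], 0.55], [[-0.155, -0.056, 0], [0, 0, 0], 0.55], [[-0.155, -0.056, 0], [0, 0, 0], 0.55], [[-0.155, -0.056, 0], [0, 0, 0], 0.55], [[-0.155, -0.056, 0], [0, 0, 0], 0.55], [[-0.155, -0.056, 0], [0, 0, 0], 0.55]])

```text
clock: 1.7
tcp_pos: [0.4631, 0.1475, 0.2016]
orientation: [[-0.914, 0.405, 0.0], [0.405, 0.914, 0.0], [-0.0, 0.0, -1.0]]
wrist_force: [0.2, 0.8, -0.0]
gripper_width: 0.0472
grip_force: 0.0
```

```bash
python3 - <<'E'
from h import *
s=arm.get_state();print(s['tcp_pos'],s['clock'])
cv2.imwrite('pics/w1.png',optics.grab_frame('wrist')[:,:,::-1])
E
```

```text
[0.46310581 0.14749939 0.20164943] 1.7
```

View pics/w1.png

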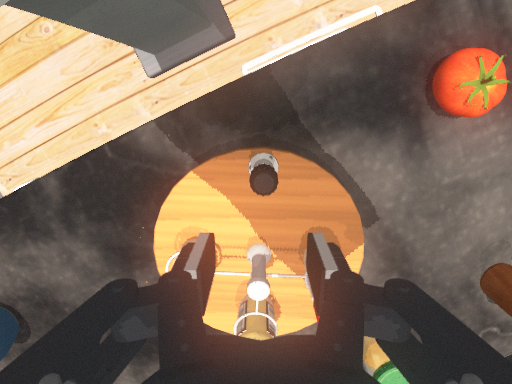

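```bash
python3 - <<'E'
from h import *
a=cv2.imread("pics/w1.png")
k=(a.max(2)<75).astype(np.uint8);k[:140]=0;k[215:]=0;k[:,:235]=0;k[:,295:]=0
q,l,st,ce=cv2.connectedComponentsWithStats(k);i=1+np.argmax(st[1:,4]);print(st[i],ce[i])
s=arm.get_state();print(s['tcp_pos'])
x0,y0,w,h=st[i,:4]
top=[ce[i][0],y0+h-w/2]  # top disc circle
p=onz('wrist',[top],0.106)[0];p2=onz('wrist',[ce[i]],0.098)[0];print(p,p2)
h_=cv2.cvtColor(a,cv2.COLOR_BGR2HSV);m=cv2.inRange(h_,(5,90,100),(25,255,255));m[:145]=0;m[230:]=0;m[:,:140]=0;m[:,380:]=0
m=cv2.morphologyEx(m,cv2.MORPH_OPEN,np.ones((3,3)));c=max(cv2.findContours(m,0,1)[0],key=cv2.contourArea)[:,0]
c=cv2.convexHull(c)[:,0];c=c[c[:,1]<222];P=onz('wrist',c,0.041)
from scipy.optimize import least_squares as L
r=L(lambda v:np.hypot(P[:,0]-v[0],P[:,1]-v[1])-.131,[.5656,.0999],loss='soft_l1',f_scale=.001);A=r.x;print(A,np.abs(r.fun).max())
for pp in(p,p2):
    d=pp[:2]-A;print(np.hypot(*d),np.degrees(np.arctan2(d[1],d[0])))
print('post top',onz('wrist',[[258,291]],0.119))
print(s['orientation'].T@(np.r_[p[:2],0.0733]-s['tcp_pos'])*1000)
E
```

```text
[243 140  52  12 383] [272.03394256 143.50652742]
[0.4631861  0.14736185 0.20161596]
[0.4224942  0.17690667 0.106     ] [0.43770356 0.17066223 0.098     ]
[0.56265064 0.09893256] 0.005066598058712624
0.1603863751952749 150.91122725388172
0.1440726123907912 150.14070921202375
post top [[0.56160183 0.10170754 0.119     ]]
[ 49.18965032  10.51958064 128.30989449]
```

```bash
python3 - <<'E'
from h import *
a=cv2.imread("pics/w1.png")
for th in (60,75,90):
    k=(a.max(2)<th).astype(np.uint8);k[:158]=0;k[205:]=0;k[:,:240]=0;k[:,288:]=0
    q,l,st,ce=cv2.connectedComponentsWithStats(k);i=1+np.argmax(st[1:,4]);print(st[i],ce[i])
s=arm.get_state()
x0,y0,w,h=st[i,:4]
p=onz('wrist',[[x0+w/2,y0+h-w/2]],0.106)[0];print(p)
for A in ([.5627,.0989],[.5656,.0999]):
    d=p[:2]-A;print(np.hypot(*d),np.degrees(np.arctan2(d[1],d[0])))
print(s['orientation'].T@(np.r_[p[:2],0.0733]-s['tcp_pos'])*1000)
o=a[130:230,200:330];cv2.imwrite('pics/z2.png',cv2.resize(o,None,fx=5,fy=5,interpolation=2))
E
```

```text
Traceback (most recent call last):
ValueError: attempt to get argmax of an empty sequence
```

```bash
python3 - <<'E'
from h import *
a=cv2.imread("pics/w1.png");print(a[160:200:3,264].tolist())
for th in (90,105,120):
    k=(a[:,:,2]<th).astype(np.uint8);k[:158]=0;k[205:]=0;k[:,:240]=0;k[:,288:]=0
    q,l,st,ce=cv2.connectedComponentsWithStats(k);i=1+np.argmax(st[1:,4]);print(st[i],ce[i])
s=arm.get_state()
x0,y0,w,h=st[i,:4]
p=onz('wrist',[[x0+w/2,y0+h-w/2]],0.106)[0];print(p)
for A in ([.5627,.0989],[.5656,.0999]):
    d=p[:2]-A;print(np.hypot(*d),np.degrees(np.arctan2(d[1],d[0])))
print(s['orientation'].T@(np.r_[p[:2],0.0733]-s['tcp_pos'])*1000)
o=a[130:230,200:330];cv2.imwrite('pics/z2.png',cv2.resize(o,None,fx=5,fy=5,interpolation=2))
E
```

```text
[[123, 133, 144], [85, 91, 105], [37, 47, 72], [51, 59, 83], [49, 59, 84], [64, 74, 95], [67, 76, 98], [66, 74, 100], [62, 74, 98], [65, 78, 106], [61, 72, 102], [53, 66, 100], [83, 143, 223], [90, 156, 235]]
[251 164  27  26 254] [265.75590551 172.2007874 ]
[250 164  28  31 623] [263.83948636 178.28410915]
[250 163  28  33 704] [263.40340909 179.02698864]
[0.46567389 0.15037512 0.106     ]
0.10983511643992853 152.0527749090136
0.11195072125556908 153.20054506727308
[ -1.03525015   3.74693451 128.3165735 ]
```

View pics/z2.png

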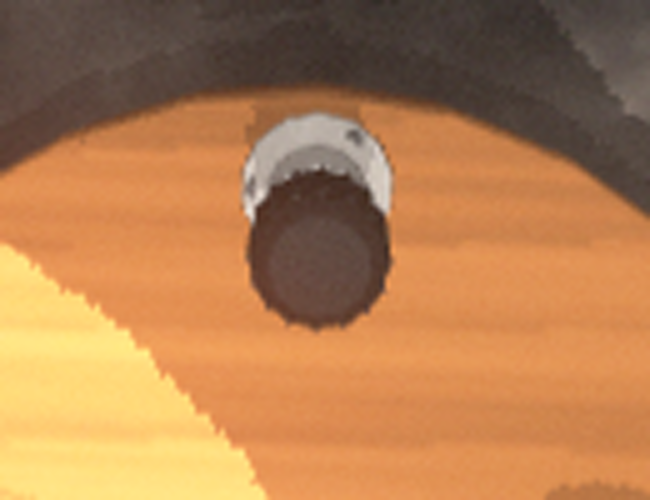

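play_rows(commands=[[[-0.002, 0.0075, 0.05], [0, 0, 0.008], 0.55], [[-0.002, 0.0075, 0.1], [0, 0, 0.008], 0.55], [[-0.002, 0.0075, 0.15], [0, 0, 0.008], 0.55], [[-0.002, 0.0075, 0.15], [0, 0, 0.008], 0.55], [[-0.002, 0.0075, 0.15], [0, 0, 0.008], 0.55], [[-0.002, 0.0075, 0.15], [0, 0, 0.008], 0.55], [[-0.002, 0.0075, 0.15], [0, 0, 0.008], 0.55], [[-0.002, 0.0075, 0.15], [0, 0, 0.008], 0.55]])

```text
clock: 2.55
tcp_pos: [0.4663, 0.1501, 0.1273]
orientation: [[-0.892, 0.451, 0.001], [0.451, 0.892, 0.0], [-0.001, 0.001, -1.0]]
wrist_force: [1.2, 0.4, -0.5]
gripper_width: 0.047
grip_force: 0.0
```

```bash
python3 - <<'E'
from h import *
s=arm.get_state();print(s['tcp_pos'],s['clock'])
a=optics.grab_frame('wrist')[:,:,::-1];cv2.imwrite('pics/w2.png',a)
E
```

```text
[0.46634202 0.15014235 0.12729055] 2.55
```

View pics/w2.png

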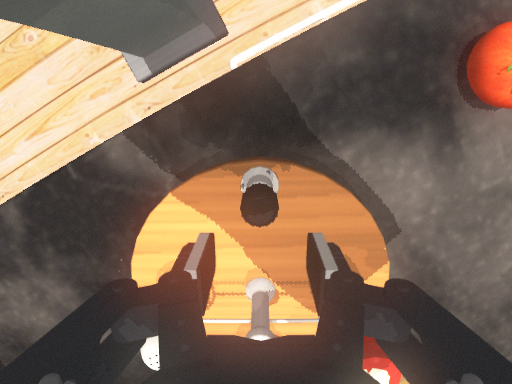

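```bash
python3 - <<'E'
from h import *
a=cv2.imread("pics/w2.png");s=arm.get_state()
k=(a[:,:,2]<118).astype(np.uint8);k[:180]=0;k[240:]=0;k[:,:228]=0;k[:,292:]=0
q,l,st,ce=cv2.connectedComponentsWithStats(k);i=1+np.argmax(st[1:,4]);x0,y0,w,h=st[i,:4];print(st[i])
p=onz('wrist',[[x0+w/2-.5,y0+h-w/2-.5]],0.106)[0];print(p)
print(s['orientation'].T@(np.r_[p[:2],0.0733]-s['tcp_pos'])*1000)
h_=cv2.cvtColor(a,cv2.COLOR_BGR2HSV);m=cv2.inRange(h_,(5,90,90),(28,255,255));m[:155]=0;m[300:]=0;m[:,:120]=0;m[:,400:]=0
c=max(cv2.findContours(m,0,1)[0],key=cv2.contourArea)[:,0];c=cv2.convexHull(c)[:,0];c=c[(c[:,1]<268)]
P=onz('wrist',c,0.041)
from scipy.optimize import least_squares as L
r=L(lambda v:np.hypot(P[:,0]-v[0],P[:,1]-v[1])-.131,[.5656,.0999],loss='soft_l1',f_scale=.001);A=r.x;print(A,np.abs(r.fun).max())
d=p[:2]-A;print(np.hypot(*d),np.degrees(np.arctan2(d[1],d[0])))
print(np.degrees(np.arctan2(s['orientation'][1,0],s['orientation'][0,0])))
E
```

```text
[ 240  183   39   44 1296]
[0.46329972 0.15114024 0.106     ]
[ 3.12649427 -0.42780597 53.82926776]
[0.5599842 0.0980299] 0.004505832634302098
0.11031135756625439 151.21930117271057
153.1832967906797
```

play_rows(commands=[[[0.004, -0.001, 0.03], [0, 0, 0.003], 0.55], [[0.004, -0.001, 0.06], [0, 0, 0.003], 0.55], [[0.004, -0.001, 0.09], [0, 0, 0.003], 0.55], [[0.004, -0.001, 0.108], [0, 0, 0.003], 0.55], [[0.004, -0.001, 0.108], [0, 0, 0.003], 0.45], [[0.004, -0.001, 0.108], [0, 0, 0.003], 0.4], [[0.004, -0.001, 0.108], [0, 0, 0.003], 0.36], [[0.004, -0.001, 0.108], [0, 0, 0.003], 0.36]])

```text
clock: 3.4
tcp_pos: [0.4643, 0.1506, 0.0731]
orientation: [[-0.884, 0.468, 0.001], [0.468, 0.884, 0.0], [-0.001, 0.001, -1.0]]
wrist_force: [-0.4, -0.7, 0.0]
gripper_width: 0.0305
grip_force: 0.0
```

```bash
python3 - <<'E'
from h import *
s=arm.get_state();print(s['tcp_pos'],s['wrist_force'],s['gripper_width'])
a=optics.grab_frame('wrist')[:,:,::-1];a=a[120:384,120:400];cv2.imwrite('pics/w3.png',cv2.resize(a,None,fx=2,fy=2))
E
```

```text
[0.46427255 0.15058812 0.0731291 ] [-0.44767976 -0.6769341   0.02067888] 0.03054242791886586
```

View pics/w3.png

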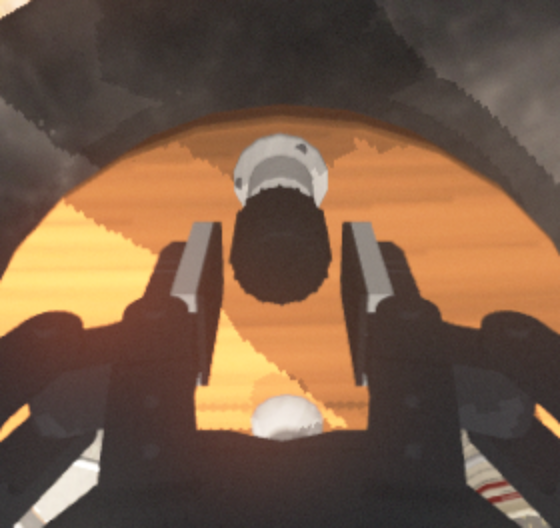

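play_rows(commands=[[[0.007, -0.001, 0], [0, 0, 0], 0.36], [[0.007, -0.001, 0], [0, 0, 0], 0.36], [[0.007, -0.001, 0], [0, 0, 0], 0.33], [[0.007, -0.001, 0], [0, 0, 0], 0.31], [[0.007, -0.001, 0], [0, 0, 0], 0.29], [[0.007, -0.001, 0], [0, 0, 0], 0.27], [[0.007, -0.001, 0], [0, 0, 0], 0.25], [[0.007, -0.001, 0], [0, 0, 0], 0.2]], squeeze=30)

```text
clock: 4.25
tcp_pos: [0.4606, 0.1517, 0.0727]
orientation: [[-0.884, 0.468, 0.0], [0.468, 0.884, 0.0], [-0.0, 0.0, -1.0]]
wrist_force: [-1.0, -0.3, 3.7]
gripper_width: 0.0216
grip_force: 27.7
```

```bash
python3 - <<'E'
from h import *
a=optics.grab_frame('wrist')[:,:,::-1];a=a[120:384,120:400];cv2.imwrite('pics/w4.png',cv2.resize(a,None,fx=2,fy=2))
E
```

```text
(no output)
```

View pics/w4.png

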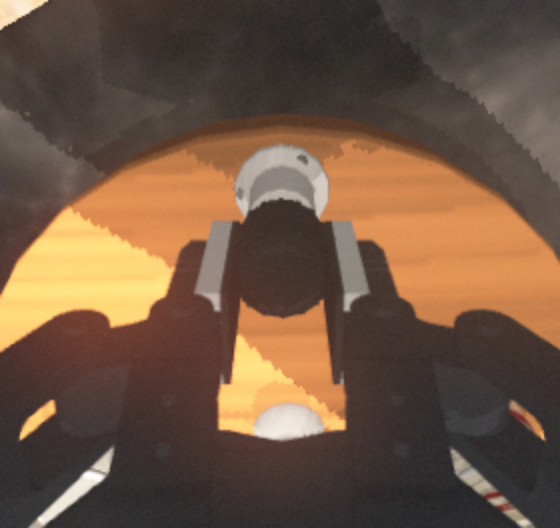

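play_rows(commands=[[[0, 0, -0.004], [0, 0, 0], 0.1], [[0, 0, -0.008], [0, 0, 0], 0.1], [[0, 0, -0.012], [0, 0, 0], 0.1], [[0, 0, -0.016], [0, 0, 0], 0.1], [[0, 0, -0.02], [0, 0, 0], 0.1], [[0, 0, -0.024], [0, 0, 0], 0.1], [[0, 0, -0.026], [0, 0, 0], 0.1], [[0, 0, -0.026], [0, 0, 0], 0.1]], squeeze=35)

```text
clock: 5.1
tcp_pos: [0.4606, 0.1517, 0.0857]
orientation: [[-0.884, 0.468, 0.0], [0.468, 0.884, 0.0], [-0.0, 0.0, -1.0]]
wrist_force: [0.3, -0.3, -0.4]
gripper_width: 0.0086
grip_force: 0.0
```

```bash
python3 - <<'E'
from h import *
s=arm.get_state();print(s['tcp_pos'],s['wrist_force'],s['gripper_width'],s['grip_force'])
a=optics.grab_frame('wrist')[:,:,::-1];a=a[120:384,120:400];cv2.imwrite('pics/w5.png',cv2.resize(a,None,fx=2,fy=2))
E
```

```text
[0.46063447 0.15165212 0.08568953] [ 0.30631326 -0.28035935 -0.4269192 ] 0.008646669296456579 0.0
```

View pics/w5.png

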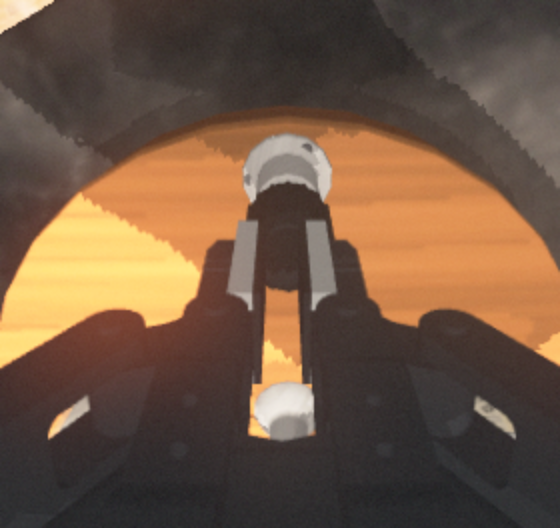

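```bash
cat >> h.py <<'E'
def proj(Pt):
    c=optics.camera_info('wrist');Ti=np.linalg.inv(c['T_tool_cam']);K=np.array([[c['fx'],0,c['cx']],[0,c['fy'],c['cy']],[0,0,1]])
    return cv2.projectPoints(np.array(Pt,float),cv2.Rodrigues(Ti[:3,:3])[0],Ti[:3,3],K,c['dist_coeffs'])[0].reshape(-1,2)
def crop(Pt): return (proj(Pt)-120)*2
E
python3 - <<'E'
from h import *
np.set_printoptions(precision=0,suppress=True)
print('pad outer edge tip/top w5',crop([[.011,-.0043,0],[.011,-.0043,-.022],[0,-.0043,0],[-.011,-.0043,0]]).tolist())
print('grasp centre',crop([[0,0,0],[0,0,-.0187]]).tolist())
# w4: knob hypotheses: offset x in tool; tcp z .0727
for dx in (0,.005,.01,.015,.02):
    z=lambda h:.0727-h
    print(dx,[np.round(v,0).tolist() for v in crop([[dx+.013,0,z(.078)],[dx-.013,0,z(.106)],[dx,-.013,z(.106)],[dx,.013,z(.106)],[dx,-.011,z(.069)],[dx,.011,z(.069)],[dx+.011,0,z(.069)]])])
E
```

```text
pad outer edge tip/top w5 [[264.5597901794014, 174.47635510822022], [262.4038186526581, 204.13663375061572], [264.87239541452027, 208.2861405262314], [265.18132276173725, 240.82293465280713]]
grasp centre [[279.00296717698313, 208.28896494588844], [278.7655791688619, 236.04574353176798]]
0 [[279.0, 175.0], [279.0, 306.0], [227.0, 262.0], [330.0, 262.0], [244.0, 203.0], [315.0, 203.0], [279.0, 170.0]]
0.005 [[279.0, 158.0], [279.0, 290.0], [227.0, 244.0], [330.0, 244.0], [243.0, 188.0], [315.0, 188.0], [279.0, 155.0]]
0.01 [[279.0, 142.0], [279.0, 273.0], [226.0, 226.0], [331.0, 226.0], [243.0, 173.0], [315.0, 173.0], [279.0, 139.0]]
0.015 [[279.0, 125.0], [279.0, 255.0], [225.0, 208.0], [331.0, 208.0], [243.0, 158.0], [315.0, 158.0], [279.0, 123.0]]
0.02 [[279.0, 108.0], [278.0, 237.0], [225.0, 189.0], [332.0, 189.0], [242.0, 142.0], [316.0, 142.0], [279.0, 106.0]]
```

play_rows(commands=[[[0, 0, 0], [0, 0, 0], 0.4], [[0, 0, 0], [0, 0, 0], 0.4], [[-0.004, 0.002, 0], [0, 0, 0], 0.4], [[-0.004, 0.002, 0.015], [0, 0, 0], 0.4], [[-0.004, 0.002, 0.03], [0, 0, 0], 0.4], [[-0.004, 0.002, 0.045], [0, 0, 0], 0.4], [[-0.004, 0.002, 0.05], [0, 0, 0], 0.4], [[-0.004, 0.002, 0.05], [0, 0, 0], 0.4]], squeeze=20)

```text
clock: 5.95
tcp_pos: [0.4623, 0.1514, 0.0599]
orientation: [[-0.884, 0.468, -0.001], [0.468, 0.884, -0.0], [0.001, -0.001, -1.0]]
wrist_force: [-0.7, 0.0, 0.2]
gripper_width: 0.0344
grip_force: 0.0
```

```bash
python3 - <<'E'
from h import *
s=arm.get_state();print(s['tcp_pos'],s['wrist_force'],s['gripper_width'],s['grip_force'])
a=optics.grab_frame('wrist')[:,:,::-1];cv2.imwrite('pics/w6.png',a)
h=cv2.cvtColor(a,cv2.COLOR_BGR2HSV);o=((h[:,:,1]>110)&(h[:,:,2]>90)&(h[:,:,0]<28)).astype(int)
for r in range(180,320,8): 
    e=np.flatnonzero(np.diff(o[r,180:345]))+181; print(r,e.tolist())
print(crop([[0,0,s['tcp_pos'][2]-.1]])/2+120)
E
```

```text
[0.46230415 0.15144279 0.05988102] [-0.65090188  0.00423206  0.22376479] 0.03436026687726592 0.0
180 [256, 258, 260, 262, 263, 264, 268, 269, 270, 271]
188 [214, 215, 228, 229, 230, 232, 233, 296, 297, 301, 303, 304, 306, 307, 308, 309, 310, 312]
196 [191, 192, 198, 199, 200, 257, 269, 330, 331, 334]
204 [243, 283]
212 [239, 287]
220 [238, 288]
228 [240, 286]
236 [211, 227, 244, 283, 295, 311]
244 [200, 227, 240, 287, 294, 323]
252 [201, 228, 239, 289, 294, 328]
260 [202, 228, 238, 290, 294, 331]
268 [201, 228, 238, 290, 294, 334]
276 [191, 192, 208, 226, 240, 288, 296, 344]
284 [205, 206, 207, 209, 210, 213, 215, 218, 219, 224, 248, 280, 297]
292 [194, 195, 201, 202, 203, 204, 207, 208, 212, 214, 216, 217, 219, 221, 299]
300 [181, 198, 199, 204, 209, 210, 214, 215, 216, 217, 300]
308 [199, 200, 204, 205, 207, 208, 209, 214, 218, 302]
316 [208, 309]
[[259.21169245 257.94660167]]
```

play_rows(commands=[[[-0.002, 0.003, 0], [0, 0, 0], 0.38], [[-0.002, 0.003, 0], [0, 0, 0], 0.36], [[-0.002, 0.003, 0], [0, 0, 0], 0.34], [[-0.002, 0.003, 0], [0, 0, 0], 0.32], [[-0.002, 0.003, 0], [0, 0, 0], 0.3], [[-0.002, 0.003, 0], [0, 0, 0], 0.28], [[-0.002, 0.003, 0], [0, 0, 0], 0.24], [[-0.002, 0.003, 0], [0, 0, 0], 0.2]], squeeze=30)

```text
clock: 6.8
tcp_pos: [0.4644, 0.1525, 0.0607]
orientation: [[-0.884, 0.468, 0.0], [0.468, 0.884, 0.0], [-0.0, 0.0, -1.0]]
wrist_force: [-1.4, -0.5, 5.2]
gripper_width: 0.0244
grip_force: 29.2
```

play_rows(commands=[[[0, 0, 0], [0, 0, 0], 0.2], [[0, 0, -0.001], [0, 0, 0], 0.2], [[0, 0, -0.003], [0, 0, 0], 0.2], [[0, 0, -0.005], [0, 0, 0], 0.2], [[0, 0, -0.007], [0, 0, 0], 0.2], [[0, 0, -0.009], [0, 0, 0], 0.2], [[0, 0, -0.01], [0, 0, 0], 0.2], [[0, 0, -0.01], [0, 0, 0], 0.2]], squeeze=35)

```text
clock: 7.6
tcp_pos: [0.4643, 0.1523, 0.0655]
orientation: [[-0.884, 0.468, -0.0], [0.468, 0.884, -0.0], [0.0, -0.0, -1.0]]
wrist_force: [2.3, -1.9, -7.5]
gripper_width: 0.0243
grip_force: 34.7
```

play_rows(commands=[[[0, 0, -0.002], [0, 0, 0], 0.2], [[0, 0, -0.005], [0, 0, 0], 0.2], [[0, 0, -0.008], [0, 0, 0], 0.2], [[0, 0, -0.011], [0, 0, 0], 0.2], [[0, 0, -0.014], [0, 0, 0], 0.2], [[0, 0, -0.017], [0, 0, 0], 0.2], [[0, 0, -0.017], [0, 0, 0], 0.2], [[0, 0, -0.017], [0, 0, 0], 0.2]], squeeze=40)

```text
clock: 8.4
tcp_pos: [0.4643, 0.1525, 0.074]
orientation: [[-0.884, 0.468, -0.0], [0.468, 0.884, 0.0], [0.0, 0.0, -1.0]]
wrist_force: [3.4, -2.4, -9.4]
gripper_width: 0.0238
grip_force: 40.1
```

```bash
python3 - <<'E'
from h import *
s=arm.get_state();print(s['tcp_pos'],s['wrist_force'],s['gripper_width'],s['grip_force'],s['joints'][5])
a=optics.grab_frame('wrist')[:,:,::-1];cv2.imwrite('pics/w7.png',a)
h=cv2.cvtColor(a,cv2.COLOR_BGR2HSV);o=((h[:,:,1]>110)&(h[:,:,2]>90)&(h[:,:,0]<28)).astype(int)
for r in range(196,300,8): 
    e=np.flatnonzero(np.diff(o[r,180:345]))+181; print(r,e.tolist())
m=np.flatnonzero(o[200:320,262]);print(m+200)
m=np.flatnonzero(cv2.imread('pics/w6.png')[200:320,264,2]>130);print(m+200)
# arc: axis estimate, moves for turn
k=s['tcp_pos'][:2];x=s['orientation'][:2,0];A=k-.11*x/np.hypot(*x);print('axis if aligned',A)
for t in(4,8,12,16,20,25,30):
    q=np.radians(t); # tool x outward, y tangential; anticlockwise seen above
    print(t,[.11*(np.cos(q)-1)/.5, -.11*np.sin(q)/.5],-t/360)
E
```

```text
[0.46432813 0.15245716 0.07398666] [ 3.37239151 -2.40953132 -9.38057587] 0.02376468301426771 40.146724339574575 46.07068077267132
196 [181, 241, 280, 342]
204 [238, 284]
212 [238, 284]
220 [240, 282]
228 [244, 278]
236 [222, 237, 238, 300]
244 [218, 313]
252 [217, 316]
260 [215, 319]
268 [217, 322]
276 [204, 205, 206, 207, 210, 211, 225, 237, 240, 283, 285, 331]
284 [226, 236, 250, 273, 286]
292 [211, 212, 221, 231, 232, 234, 288]
[286 287 288 289 290 291 292 293 294 295 296 297 298 299 300 301 302 303
 304 305 306 307 308 309 310 311 312 313 314 315 316]
[200 201 202 203 204 205 206 207 208 209 210 211 212 213 214 215 216 217
 218 219 220 221 222 223 224 225 291 292 293 294 295 296 297 298 299 300
 301 302 303 304 305 306 307 308 309 310 311 312 313 314 315 316 317 318
 319]
axis if aligned [0.56154792 0.1009954 ]
4 [np.float64(-0.0005359089428386765), np.float64(-0.015346424223707567)] -0.011111111111111112
8 [np.float64(-0.0021410248768545205), np.float64(-0.030618082211214398)] -0.022222222222222223
12 [np.float64(-0.0048075278385627486), np.float64(-0.04574057197990706)] -0.03333333333333333
16 [np.float64(-0.008522426893569843), np.float64(-0.06064021827973982)] -0.044444444444444446
20 [np.float64(-0.013267623427100146), np.float64(-0.07524443153164712)] -0.05555555555555555
25 [np.float64(-0.020612286851937014), np.float64(-0.09297601758295387)] -0.06944444444444445
30 [np.float64(-0.029474411167423484), np.float64(-0.10999999999999999)] -0.08333333333333333
```

play_rows(commands=[[[-0.0001, -0.0077, 0], [0, 0, -0.0056], 0.2], [[-0.0005, -0.0153, 0], [0, 0, -0.0111], 0.2], [[-0.0012, -0.023, 0], [0, 0, -0.0167], 0.2], [[-0.0021, -0.0306, 0], [0, 0, -0.0222], 0.2], [[-0.0033, -0.0382, 0], [0, 0, -0.0278], 0.2], [[-0.0048, -0.0457, 0], [0, 0, -0.0333], 0.2], [[-0.0065, -0.0532, 0], [0, 0, -0.0389], 0.2], [[-0.0085, -0.0606, 0], [0, 0, -0.0444], 0.2]])

```text
clock: 9.25
tcp_pos: [0.4539, 0.1236, 0.074]
orientation: [[-0.979, 0.205, 0.0], [0.205, 0.979, 0.0], [-0.0, 0.0, -1.0]]
wrist_force: [3.0, -2.2, -8.7]
gripper_width: 0.0234
grip_force: 40.2
```

play_rows(commands=[[[-0.0001, -0.0077, 0], [0, 0, -0.0056], 0.2], [[-0.0005, -0.0153, 0], [0, 0, -0.0111], 0.2], [[-0.0012, -0.023, 0], [0, 0, -0.0167], 0.2], [[-0.0021, -0.0306, 0], [0, 0, -0.0222], 0.2], [[-0.0033, -0.0382, 0], [0, 0, -0.0278], 0.2], [[-0.0048, -0.0457, 0], [0, 0, -0.0333], 0.2], [[-0.0065, -0.0532, 0], [0, 0, -0.0389], 0.2], [[-0.0065, -0.0532, 0], [0, 0, -0.0389], 0.2]])

```text
clock: 10.05
tcp_pos: [0.4514, 0.0966, 0.0739]
orientation: [[-0.999, -0.037, -0.0], [-0.037, 0.999, -0.0], [0.0, -0.0, -1.0]]
wrist_force: [1.3, -2.7, -8.9]
gripper_width: 0.0236
grip_force: 40.2
```

play_rows(commands=[[[0, 0, 0.001], [0, 0, 0], 0.2], [[0, 0, 0.003], [0, 0, 0], 0.2], [[0, 0, 0.005], [0, 0, 0], 0.2], [[0, 0, 0.005], [0, 0, 0], 0.26], [[0, 0, 0.005], [0, 0, 0], 0.29], [[0, 0, 0.005], [0, 0, 0], 0.33], [[0, 0, 0.005], [0, 0, 0], 0.36], [[0, 0, 0.005], [0, 0, 0], 0.36]], squeeze=30)

```text
clock: 10.85
tcp_pos: [0.4521, 0.0972, 0.072]
orientation: [[-0.999, -0.037, 0.001], [-0.037, 0.999, 0.001], [-0.001, 0.0, -1.0]]
wrist_force: [0.1, -0.4, -0.0]
gripper_width: 0.0302
grip_force: 0.0
```

```bash
cat >> h.py <<'E'
def kn(tag):
    s=arm.get_state();print(s['clock'],s['tcp_pos'],s['wrist_force'],s['gripper_width'])
    a=optics.grab_frame('wrist')[:,:,::-1];cv2.imwrite(f'pics/{tag}.png',a)
    h=cv2.cvtColor(a,cv2.COLOR_BGR2HSV);o=((h[:,:,1]>100)&(h[:,:,2]>80)&(h[:,:,0]<28)).astype(int)
    for r in range(200,300,8): print(r,(np.flatnonzero(np.diff(o[r,190:340]))+191).tolist())
    for c in (258,262,266): print('col',c,np.flatnonzero(np.diff((a[190:320,c,2]>125).astype(int)))+191)
E
python3 -c "
from h import *
kn('w8')"
```

```text
10.85 [0.45213342 0.09723008 0.07198129] [ 0.13761789 -0.35864714 -0.00088567] 0.030248010306160804
200 [239, 282]
208 [237, 285]
216 [238, 284]
224 [242, 280]
232 [216, 227, 228, 230, 241, 281, 292, 306]
240 [214, 225, 226, 227, 229, 231, 238, 284, 291, 308]
248 [211, 223, 226, 231, 236, 286, 291, 322]
256 [208, 221, 225, 231, 235, 287, 291, 325]
264 [205, 219, 223, 231, 236, 286, 291, 329]
272 [213, 221, 222, 230, 239, 282, 292, 337]
280 [216, 217, 218, 229, 248, 274, 293]
288 [210, 228, 294]
296 [199, 200, 201, 226, 296]
col 258 [221 284]
col 262 [220 284]
col 266 [221 283]
```

play_rows(commands=[[[0, -0.001, 0.005], [0, 0, 0], 0.34], [[0, -0.002, 0.01], [0, 0, -0.001], 0.34], [[0, -0.004, 0.01], [0, 0, -0.003], 0.34], [[-0.0001, -0.006, 0.01], [0, 0, -0.004], 0.34], [[-0.0002, -0.008, 0.01], [0, 0, -0.006], 0.34], [[-0.0003, -0.01, 0.01], [0, 0, -0.007], 0.34], [[-0.0005, -0.013, 0.01], [0, 0, -0.009], 0.34], [[-0.0006, -0.0155, 0.01], [0, 0, -0.011], 0.34]])

```text
clock: 11.7
tcp_pos: [0.452, 0.0892, 0.0664]
orientation: [[-0.994, -0.107, -0.0], [-0.107, 0.994, 0.0], [0.0, 0.0, -1.0]]
wrist_force: [-0.7, 4.4, -3.1]
gripper_width: 0.0291
grip_force: 2.1
```

```bash
python3 -c "
from h import *
kn('w9')"
```

```text
11.7 [0.451984   0.08916351 0.06641546] [-0.70817694  4.38227525 -3.1182243 ] 0.029120644805618573
200 [243, 284]
208 [239, 288]
216 [239, 288]
224 [242, 285]
232 [218, 232, 247, 281, 290, 304]
240 [215, 228, 229, 232, 241, 287, 289, 307]
248 [213, 225, 227, 233, 240, 320]
256 [210, 226, 227, 233, 238, 323]
264 [208, 222, 223, 233, 237, 327]
272 [216, 232, 239, 335]
280 [217, 218, 219, 231, 243, 286, 291, 339]
288 [206, 207, 209, 210, 211, 213, 214, 229, 252, 277, 293]
296 [202, 228, 294]
col 258 [226 291]
col 262 [225 291]
col 266 [226 291]
```

play_rows(commands=[[[0, -0.0008, 0], [0, 0, -0.0005], 0.34], [[0, -0.0016, 0], [0, 0, -0.0011], 0.34], [[0, -0.0024, 0], [0, 0, -0.0016], 0.34], [[0, -0.0032, 0], [0, 0, -0.0022], 0.34], [[0, -0.004, 0], [0, 0, -0.0027], 0.34], [[-0.0001, -0.0048, 0], [0, 0, -0.0033], 0.34], [[-0.0001, -0.0056, 0], [0, 0, -0.0038], 0.34], [[-0.0001, -0.006, 0], [0, 0, -0.0043], 0.34]])

```text
clock: 12.55
tcp_pos: [0.4526, 0.0863, 0.0665]
orientation: [[-0.991, -0.133, 0.0], [-0.133, 0.991, 0.0], [-0.0, 0.0, -1.0]]
wrist_force: [-1.4, 3.9, -0.6]
gripper_width: 0.0289
grip_force: 2.4
```

play_rows(commands=[[[0, -0.0008, 0], [0, 0, -0.0005], 0.34], [[0, -0.0016, 0], [0, 0, -0.0011], 0.34], [[0, -0.0024, 0], [0, 0, -0.0016], 0.34], [[0, -0.0032, 0], [0, 0, -0.0022], 0.34], [[0, -0.004, 0], [0, 0, -0.0027], 0.34], [[-0.0001, -0.0048, 0], [0, 0, -0.0033], 0.34], [[-0.0001, -0.0056, 0], [0, 0, -0.0038], 0.34], [[-0.0001, -0.006, 0], [0, 0, -0.0043], 0.34]])

```text
clock: 13.35
tcp_pos: [0.453, 0.0833, 0.0665]
orientation: [[-0.987, -0.159, -0.0], [-0.159, 0.987, 0.0], [0.0, 0.0, -1.0]]
wrist_force: [-2.7, 5.4, -0.7]
gripper_width: 0.0291
grip_force: 2.6
```

```bash
python3 -c "
from h import *
kn('w10')"
```

```text
13.35 [0.45299473 0.08330736 0.06651441] [-2.74467563  5.37572621 -0.69634684] 0.02911190365081474
200 [243, 284]
208 [239, 288]
216 [239, 288]
224 [242, 285]
232 [218, 232, 247, 283, 290, 304]
240 [215, 228, 229, 232, 242, 288, 290, 307]
248 [213, 233, 240, 320]
256 [210, 223, 224, 233, 238, 323]
264 [208, 222, 223, 233, 237, 327]
272 [215, 232, 239, 335]
280 [217, 231, 243, 286, 291, 339]
288 [206, 207, 208, 229, 253, 276, 293]
296 [198, 228, 294]
col 258 [226 290]
col 262 [225 291]
col 266 [225 291]
```

Not dropped; continue, same small steps.

play_rows(commands=[[[0, -0.0008, 0], [0, 0, -0.0005], 0.34], [[0, -0.0016, 0], [0, 0, -0.0011], 0.34], [[0, -0.0024, 0], [0, 0, -0.0016], 0.34], [[0, -0.0032, 0], [0, 0, -0.0022], 0.34], [[0, -0.004, 0], [0, 0, -0.0027], 0.34], [[-0.0001, -0.0048, 0], [0, 0, -0.0033], 0.34], [[-0.0001, -0.0056, 0], [0, 0, -0.0038], 0.34], [[-0.0001, -0.006, 0], [0, 0, -0.0043], 0.34]])

```text
clock: 14.2
tcp_pos: [0.4535, 0.0803, 0.0665]
orientation: [[-0.983, -0.186, -0.0], [-0.186, 0.983, 0.0], [0.0, 0.0, -1.0]]
wrist_force: [-2.7, 4.5, 0.8]
gripper_width: 0.0289
grip_force: 2.6
```

```bash
python3 -c "
from h import *
kn('w11')" | tail -7
```

```text
272 [215, 232, 239, 335]
280 [212, 231, 243, 286, 291, 339]
288 [207, 229, 253, 255, 256, 276, 293]
296 [197, 228, 294]
col 258 [226 290]
col 262 [225 291]
col 266 [225 291]
```

play_rows(commands=[[[0, -0.0008, 0], [0, 0, -0.0005], 0.34], [[0, -0.0016, 0], [0, 0, -0.0011], 0.34], [[0, -0.0024, 0], [0, 0, -0.0016], 0.34], [[0, -0.0032, 0], [0, 0, -0.0022], 0.34], [[0, -0.004, 0], [0, 0, -0.0027], 0.34], [[-0.0001, -0.0048, 0], [0, 0, -0.0033], 0.34], [[-0.0001, -0.0056, 0], [0, 0, -0.0038], 0.34], [[-0.0001, -0.006, 0], [0, 0, -0.0043], 0.34]])

```text
clock: 15.05
tcp_pos: [0.4542, 0.0774, 0.0665]
orientation: [[-0.977, -0.212, 0.0], [-0.212, 0.977, -0.0], [-0.0, -0.0, -1.0]]
wrist_force: [-0.0, 0.6, 0.2]
gripper_width: 0.0294
grip_force: 0.0
```

```bash
python3 -c "
from h import *
kn('w12')"
```

```text
15.05 [0.45417952 0.07735319 0.066516  ] [-0.03755266  0.62155969  0.16725407] 0.029360119156494488
200 [240, 281]
208 [236, 285]
216 [236, 285]
224 [239, 282]
232 [218, 232, 239, 283, 290, 304]
240 [215, 232, 237, 284, 290, 307]
248 [213, 233, 236, 285, 289, 320]
256 [205, 206, 210, 225, 226, 233, 234, 286, 289, 323]
264 [207, 221, 222, 233, 237, 284, 289, 326]
272 [215, 232, 242, 279, 290, 335]
280 [211, 212, 214, 231, 291, 339]
288 [208, 229, 293]
296 [198, 199, 200, 201, 202, 228, 294]
col 258 [218 279]
col 262 [218 279]
col 266 [219 279]
```

```bash
python3 - <<'E'
from h import *
# knob inner-top edge row & outer flange edge row vs. lift, for dx
def fl(t):
    a=cv2.imread(f'pics/{t}.png');h=cv2.cvtColor(a,cv2.COLOR_BGR2HSV)
    return [np.flatnonzero(np.diff((h[150:300,c,1]>100).astype(int)))+151 for c in (258,262,266)]
for t in('w6','w8','w11','w12'):print(t,fl(t))
for nm,z in(('w6',.0599),('w8',.072),('w12',.0665)):
  for lift in(0,.003,.01):
    print(nm,lift,[proj([[dx-.013,0,z-.106-lift]])[0,1].round(1) for dx in(-.004,0,.004)],[proj([[dx+.013,0,z-.045]])[0,1].round(1) for dx in(-.004,0,.004)])
E
```

```text
w6 [array([179, 196, 261, 262, 268, 269, 270, 276, 277]), array([179, 195, 265, 266, 270, 271, 273, 275, 276]), array([180, 196, 269, 271, 272, 274, 275])]
w8 [array([173, 187, 267, 268, 280, 281, 283]), array([173, 187, 283]), array([173, 188, 280, 282, 283])]
w11 [array([175, 191, 289]), array([175, 190, 290]), array([176, 190, 290])]
w12 [array([174, 190, 278]), array([175, 190, 279]), array([175, 191, 277])]
w6 0 [np.float64(294.2), np.float64(287.2), np.float64(280.1)] [np.float64(201.3), np.float64(195.4), np.float64(189.4)]
w6 0.003 [np.float64(298.1), np.float64(291.0), np.float64(283.8)] [np.float64(201.3), np.float64(195.4), np.float64(189.4)]
w6 0.01 [np.float64(307.7), np.float64(300.5), np.float64(293.1)] [np.float64(201.3), np.float64(195.4), np.float64(189.4)]
w8 0 [np.float64(279.8), np.float64(273.2), np.float64(266.5)] [np.float64(195.3), np.float64(189.7), np.float64(184.0)]
w8 0.003 [np.float64(283.2), np.float64(276.5), np.float64(269.7)] [np.float64(195.3), np.float64(189.7), np.float64(184.0)]
w8 0.01 [np.float64(291.5), np.float64(284.6), np.float64(277.6)] [np.float64(195.3), np.float64(189.7), np.float64(184.0)]
w12 0 [np.float64(286.1), np.float64(279.3), np.float64(272.4)] [np.float64(197.9), np.float64(192.2), np.float64(186.4)]
w12 0.003 [np.float64(289.7), np.float64(282.8), np.float64(275.9)] [np.float64(197.9), np.float64(192.2), np.float64(186.4)]
w12 0.01 [np.float64(298.6), np.float64(291.5), np.float64(284.3)] [np.float64(197.9), np.float64(192.2), np.float64(186.4)]
```

play_rows(commands=[[[0, 0, 0], [0, 0, 0], 0.5], [[0, 0, 0], [0, 0, 0], 0.55], [[0, 0, 0], [0, 0, 0], 0.55], [[0, 0, -0.03], [0, 0, 0], 0.55], [[0, 0, -0.08], [0, 0, 0], 0.55], [[0, 0, -0.14], [0, 0, 0], 0.55], [[0, 0, -0.15], [0, 0, 0], 0.55], [[0, 0, -0.15], [0, 0, 0], 0.55]])

```text
clock: 15.9
tcp_pos: [0.4548, 0.0775, 0.1422]
orientation: [[-0.977, -0.212, 0.002], [-0.212, 0.977, 0.0], [-0.002, -0.0, -1.0]]
wrist_force: [-0.8, 0.1, 0.6]
gripper_width: 0.0468
grip_force: 0.0
```

```bash
python3 - <<'E'
from h import *
s=arm.get_state();print(s['tcp_pos'],s['wrist_force'])
a=optics.grab_frame('wrist')[:,:,::-1];cv2.imwrite('pics/w13.png',a)
k=(a[:,:,2]<118).astype(np.uint8);k[:160]=0;k[250:]=0;k[:,:228]=0;k[:,292:]=0
q,l,st,ce=cv2.connectedComponentsWithStats(k);i=1+np.argmax(st[1:,4]);x0,y0,w,h=st[i,:4];print(st[i])
p=onz('wrist',[[x0+w/2-.5,y0+h-w/2-.5]],0.106)[0];A=np.array([.5613,.0998]);d=p[:2]-A
print(p,np.hypot(*d),np.degrees(np.arctan2(d[1],d[0]))%360-152)
E
```

```text
[0.45479584 0.07753276 0.14216388] [-0.7898486   0.08839106  0.63317515]
[ 243  179   36   41 1131]
[0.45255964 0.0776183  0.106     ] 0.11097969921028368 39.52945558163265
```

The carousel stands about 39.5° round and the pin has dropped about 10 mm, so it looks home. The gripper is clear of everything, so I'm handing in.

```bash
python3 -c "
from plant import arm
print(arm.finish_job())"
```

```text
the job is handed in; nothing more can be done
None
```

I turned the carousel about 39.5° anticlockwise until the pin dropped about 10 mm into the next hole, judged from the camera and the fall in pushing force (I did not push on to test the lock). I then backed the gripper clear and handed the job in at about 16 s; no verdict was shown.

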